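# Feed a printing block through the rocker chute and gauge it

## Robot

A 7-joint arm with a two-finger parallel gripper is mounted at the origin on a cart in front of the work surface, level with it; the furniture and walls round the work are solid. World frame = base frame: x ahead of the robot, y to its left, z up, the work surface at z = 0. Lengths are in mm, angles in rad, forces in N, time in s.
With the tool pointing down it reaches from about 400 to 900 mm from the base axis. Payload 5.6 kg.
Tool frame: the origin (TCP) lies midway between the tips of the shut fingers; the grasp point (between the pads) lies 19 mm behind it; z points along the fingers, y is the line along which they close (so a half turn about z gives the same grasp; the last joint's range is limited). The gripper opens to 92 mm and grips with 3 to 60 N. Pads are 20 mm wide; open, the fingers measure 128 mm over their backs; the gripper's body (75 mm by 189 mm) begins 69 mm behind the grasp point.
Start: joints at [1.292, 0.468, -0.012, 1.603, 0.006, 1.071, -0.056], TCP at [151.811, -632.03, 214.592] pointing down, gripper open.
Joint ranges: [-2.53, 2.53], [-0.31, 2.02], [-1.57, 1.55], [0.28, 2.44], [-1.29, 4.43], [0.15, 1.84], [-2.92, 2.92]. Speed limits (rad/s): [2.57, 2.57, 3.14, 3.14, 3.14, 3.14, 3.14].

## Interface

Orientations are given as a rotation vector (axis times angle).
In Python, from cell import robot, grip, kin, viewer gives the robot as it stands. Calls block until the motion is done:
- robot.movep(position, orientation): joint-space move of the TCP to a pose.
- robot.servo_line(position, feed=150, rotation=None): straight line of the TCP; rotation=None keeps the orientation; feed is the mean speed in mm/s.
- robot.goto_joints(angles): joint-space move.
- grip(opening, newtons=None): opening from 0.0 (shut) to 1.0 (fully open); newtons is the grip in N (None keeps the last); returns when the fingers have stopped.
- robot.hold(seconds).
- kin.ik(position, orientation): joint angles nearest the present ones, or None.
- robot.observe(): the state.
- viewer.read_camera(name): name is "side" or "top" or "wrist"; returns the picture (400x640x3 uint8, red, green, blue); there is no depth.
- viewer.camera_info(name): a dict with "camera_matrix" (3x3 intrinsics, pixels), "R" (3x3) and "t" (3): a world point X has camera coordinates R X + t. Camera axes: x right, y down, z forward; pixel columns grow to the right and rows downward; lengths in mm; the calibration is good to about 2 mm. The wrist camera is an equidistant fisheye: a pixel r from the principal point sees the ray r / f radians off the axis. A picture is of the moment at which its call begins: read the wrist's pose just before it. camera_info takes no time and is no camera call; for the wrist camera it gives the pose at the moment of the call.
A pose or a line that the arm cannot do raises robot.IKError and nothing moves.
- robot.job_done(): hands the job in; it is judged then, once.
Trained networks look in the newest picture that a camera, given by its name, has taken for a name from the list of things; names that differ only in an ending like _2 or _b are one class to them, and where a whole thing is asked for, a point or a joint stands for the part that bears it (a point fixed in the world has none). Each returns a list of dicts, best first, with "confidence" (0 to 1); they miss things now and then, are a little off and sometimes report something else, mostly with a low value. They report only what shows in the picture. A call takes as long as a camera call.
- viewer.silhouettes(name, camera): "mask" (400x640 bool, what is visible of it).
- viewer.pinpoint(name, camera): "at" ([x, y, z] in mm, in the coordinates of the camera as it stood for that picture, good to about 4 mm: a listed point, or the origin of a listed thing).
The state is a dict: "t": time; "joints": joint angles; "joint_velocities": joint speeds; "joint_torque": joint torques, N m; "tcp_pos": TCP position; "tcp_rot": TCP orientation; "contact_force": force on the tool from outside, world axes, zero at the start; "wrist_torque": the same for the moment, N m; "grip_width": opening from 0.0 (shut) to 1.0 (fully open); "grip_force": force on a finger pad.
Only numpy, scipy, OpenCV 4.12 (cv2) and the standard library are available. Lean on these libraries where they do the work, as an engineer would, in place of code of your own. Each camera call takes 0.05 s, during which the arm holds its last target. There are 200 camera calls.

## Task

Check the thickness of the wooden printing block: set it down gently, upright, on its long edge and lengthwise, on the pivoting tray past the pivot and let go, without pressing on the tray or dropping the block, so that its own weight tips the tray and it slides down onto the gauge bed. Then slide the jaw shut on the block until the block has pushed the spring plunger opposite part of the way in (not to its stop), and leave the jaw there.

Things in the scene. Friction and masses are not known exactly. Their poses are not given: they have to be found in the camera images.
- block: Wood-mounted printing block, brown wood with a thin copper plate on one broad side, 60 mm long (its x), 24 mm thick (its y), 42 mm high (its z), about 0.13 kg. It stands on its long edge on the table. Origin at its centre, 21 mm above its underside.
- gauge: The fixed gauge, grey base; origin on the table under the centre of its steel bed; its x is the way the block slides, its y the way the jaw closes, z up. The bed top is 30 mm up; it runs from x = -44 mm to an end stop at x = +34 mm, and 48 mm either side in y.
- tray (a joint): Tilt of the slick PTFE-coated aluminium tray on the pivot: 0 level (its rest; a counterweight under its rear returns it), 0.5 rad tipped towards the bed. The block tips it when its centre is 25 mm or more past the pivot; its centre 33 mm past is a good place.
- jaw: The sliding jaw; its axes are parallel to the gauge's, and its origin lies at the gauge's origin when the jaw is fully open and moves along the gauge's y as it closes (0 to 78 mm). Its face, 48 mm long, from 32 to 63 mm up, lies 46 mm behind this origin (at y = -46 mm); it slides stiffly (about 7 N) and stays where it is left.
- jaw_grip (a point): Grip point of the jaw's handle: an upright steel tab 12 mm thick in y, 30 mm wide in x, its top 82 mm and this point 66 mm above the table; it stands 43 mm behind (-y of) the jaw's face, 35 mm free space in front of it and open behind, its foot 44 mm above the table.
- anvil_rail (a point): Middle of the short rail on the gauge's +y side, 73 mm from the gauge's origin, that carries the anvil head. The head may be clamped anywhere along it: its free plunger pad (20 mm round, centre 49 mm up, faces the jaw) lies at gauge y = +18 to +36 mm, not given. The plunger is sprung: 8 mm travel, 0.8 N at first touch, 4.8 N at its stop.
- pivot (a point): Middle of the tray's pivot, at x = -115 mm, y = 0 of the gauge's frame, 69 mm above the table. The level tray's floor is 73 mm up, from 65 mm before the pivot to an open end 78 mm past it (towards the bed), 34 mm wide between side lips 5 mm higher than the floor.

How it is judged (in metres and radians):
On the way, in this order (a step that is already met when the one before it is completed fails the run):
1. the released block has tipped the tray by its own weight (value of joint tray above 0.3 rad and contact force between block and tray above 0.05 N and contact force between each of the arm, the fingers and block below 0.05 N and contact force between the fingers and tray below 0.05 N and x of block in the frame of gauge below -0.045 m), for 0.02 s.
2. the block has slid onto the bed, upright, and the tray has swung back, before the jaw is on the block (x of block in the frame of gauge above -0.012 m and angle between block's own z axis and vertical below 0.1 rad and z of block in the frame of gauge below 0.056 m and linear speed of block below 0.02 m/s and value of joint tray below 0.1 rad and contact force between jaw and block below 0.5 N), for 0.2 s.
At the end, for the whole second after the job is handed in: The block stands upright on the gauge bed within 12 mm of its middle along the slide and square to the jaw within 7 degrees, at rest, gripped between jaw and plunger with 1.0 to 4.5 N on the jaw (plunger pushed in but not to its stop), and the tray is back level (contact force between jaw and block between 1 and 4.5 N and x of block in the frame of gauge between -0.012 and 0.012 m and z of block in the frame of gauge between 0.046 and 0.056 m and angle between block's own z axis and vertical below 0.1 rad and angle between the x axis of block and the x axis of gauge, either way round below 0.12 rad and value of joint tray below 0.1 rad and linear speed of block below 0.01 m/s); the robot touches nothing.
It fails at once if the block is crushed in the gauge (over 15 N between jaw and block) (contact force between jaw and block above 15 N).
It fails at once if the gripper presses on the tray (over 4 N) (contact force between the fingers and tray above 4 N).
It fails at once if the block is dropped onto the tray (let go more than 20 mm above its floor) (x of block in the frame of gauge between -0.19 and -0.03 m and y of block in the frame of gauge between -0.05 and 0.05 m and z of block in the frame of gauge above 0.114 m and contact force between the fingers and block below 0.05 N).
It also fails if it takes over 64 s, if anything falls off the work surface, if the arm or the gripper's body presses on something with over 40 N, if the wrist force passes 120 N, or if a joint passes its speed limit or range.

## Working session

There is one attempt and no reset: what is moved stays moved. The work goes in short steps, each a Python script; the robot and the scene stay as the last script left them, time stands still between calls to the robot, and variables do not carry over. Pictures are saved under pics/ and viewed, at most 10 in all, crops included, and the job is handed in when it is done.

```bash
ls; mkdir -p pics; cat > h.py <<'E'
import numpy as np, cv2
from cell import robot, grip, kin, viewer
def w(name,cam):
    out=[]
    ci=viewer.camera_info(cam);R=np.array(ci["R"]);t=np.array(ci["t"])
    for d in viewer.pinpoint(name,cam)[:2]:
        out.append((round(float(d["confidence"]),2),np.round(R.T@(np.array(d["at"])-t),1)))
    return out
def save(cam,f):
    im=viewer.read_camera(cam); cv2.imwrite('pics/'+f,np.ascontiguousarray(im[:,:,::-1])); return im
E
python3 - <<'E'
from h import *
a=save('top','top0.png');b=save('side','side0.png')
cv2.imwrite('pics/both0.png',np.vstack([a,b])[:,:,::-1][:, :].copy() if 0 else cv2.resize(np.vstack([a,b])[:,:,::-1],(480,600)))
for c in('top','side'):
    for n in('block','gauge','jaw','jaw_grip','anvil_rail','pivot'): print(c,n,w(n,c))
o=robot.observe();print(o['t'],o['tcp_rot'])
E
```

```text
pics
top block [(0.64, array([463.7, 259.3,  22. ]))]
top gauge [(0.73, array([ 540. , -102.1,    1.1]))]
top jaw []
top jaw_grip [(0.61, array([ 449.6, -103.2,   67.1]))]
top anvil_rail [(0.77, array([613. , -98.3,  32.4])), (0.59, array([531.5,  13.9,  70.5]))]
top pivot [(0.93, array([532.5,  15.1,  68.3]))]
side block [(0.74, array([465.8, 262.4,  18.4]))]
side gauge [(0.79, array([ 540.8, -105.8,    1.8]))]
side jaw []
side jaw_grip [(0.69, array([ 453.7, -109.4,   66.2]))]
side anvil_rail [(0.56, array([616.4, -98.1,  33.4]))]
side pivot [(0.6, array([535.1,  11.8,  70.6]))]
0.7 [ 3.11976685e+00  3.69348429e-01 -1.05465172e-04]
```

View pics/top0.png

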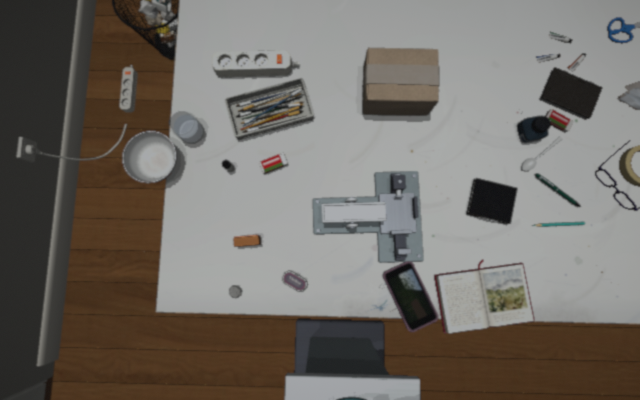

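View pics/side0.png

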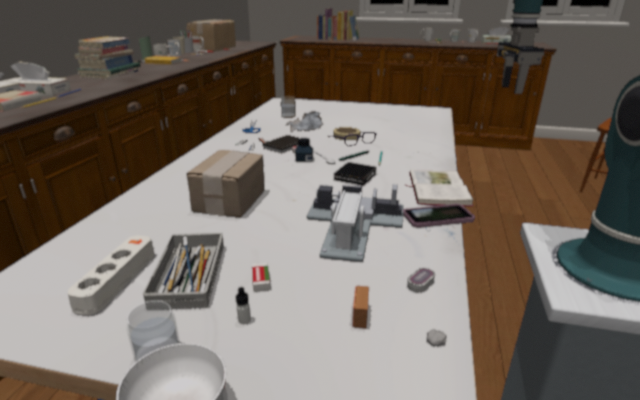

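```bash
python3 - <<'E'
from h import *
for c in('top','side'):
    viewer.read_camera(c)
    ci=viewer.camera_info(c);R=np.array(ci["R"]);t=np.array(ci["t"]);K=np.array(ci["camera_matrix"])
    s=viewer.silhouettes('block',c)
    if not s: print('none');continue
    m=s[0]["mask"].astype(np.uint8); v,u=np.nonzero(m); print(c,u.min(),u.max(),v.min(),v.max(),m.sum())
    if c=='top':
        # fit block yaw/xy by mask IoU of projected box
        from scipy.optimize import minimize
        def f(p):
            th=p[2];B=np.array([[i*30,j*12,k*21] for i in(-1,1) for j in(-1,1) for k in(-1,1)])
            W=np.c_[B[:,0]*np.cos(th)-B[:,1]*np.sin(th)+p[0],B[:,0]*np.sin(th)+B[:,1]*np.cos(th)+p[1],B[:,2]+21]
            q=(R@W.T).T+t; q=q@K.T; q=q[:,:2]/q[:,2:]
            h=cv2.convexHull((q*16).astype(np.int32))
            z=np.zeros((400,640),np.uint8);cv2.fillConvexPoly(z,h,1,shift=4)
            return -(z&m).sum()/(z|m).sum()
        best=min((minimize(f,[464,260,a],method='Nelder-Mead',options=dict(initial_simplex=[[464,260,a],[472,260,a],[464,268,a],[464,260,a+.3]])) for a in np.arange(0,3.1,.4)),key=lambda r:r.fun)
        print(best.x,best.fun)
        for P in ([463,260,42],[540,-104,30],[533,14,73]):
            q=K@(R@P+t);print(P,q[:2]/q[2])
print('cam z of table', (R@[464,260,0]+t), K[0,0])
E
```

```text
top 233 260 234 247 289
[489.77777778 295.55555556  -1.33333333] 0.0
[463, 260, 42] [245.74270731 240.90557391]
[540, -104, 30] [398.46743548 212.55304371]
[533, 14, 73] [350.97140702 212.51952559]
none
cam z of table [ 63.26899459 177.21804582 726.24203042] 436.86955516118957<stdin>:17: RuntimeWarning: overflow encountered in scalar negative
```

```bash
cat >> h.py <<'E'
from scipy.spatial.transform import Rotation as Ro
from scipy.optimize import minimize
def down(phi,s=1):
    """tool z down, tool y along +-(cos phi, sin phi)"""
    y=s*np.array([np.cos(phi),np.sin(phi),0]);z=np.array([0,0,-1.]);x=np.cross(y,z)
    return Ro.from_matrix(np.c_[x,y,z]).as_rotvec()
def project(P,cam):
    ci=viewer.camera_info(cam);R=np.array(ci["R"]);t=np.array(ci["t"]);K=np.array(ci["camera_matrix"])
    q=np.atleast_2d(P)@R.T+t
    if cam=='wrist':
        r=np.linalg.norm(q[:,:2],axis=1);th=np.arctan2(r,q[:,2]); d=q[:,:2]/r[:,None]*th[:,None]
        return d*[K[0,0],K[1,1]]+K[:2,2]
    q=q@K.T; return q[:,:2]/q[:,2:]
def fitblock(m,cam,x0,z=21):
    m=m.astype(np.uint8)
    B=np.array([[i*30,j*12,k*21] for i in np.linspace(-1,1,7) for j in(-1,1) for k in(-1,1)])
    def f(p):
        c,s=np.cos(p[2]),np.sin(p[2])
        q=project(np.c_[B[:,0]*c-B[:,1]*s+p[0],B[:,0]*s+B[:,1]*c+p[1],B[:,2]+z],cam)
        h=cv2.convexHull((q*16).astype(np.int32));im=np.zeros((400,640),np.uint8);cv2.fillConvexPoly(im,h,1,shift=4)
        return -float((im&m).sum())/float((im|m).sum())
    r=[minimize(f,x0,method='Nelder-Mead',options=dict(initial_simplex=np.array(x0)+np.array([[0,0,0],[8,0,0],[0,8,0],[0,0,.2*g]]))) for g in(1,-1)]
    r=min(r,key=lambda r:r.fun);return r.x,r.fun
E
python3 - <<'E'
from h import *
for s in(1,-1):
    for p in([465,261,150],[533,-10,150],[450,-106,150]): 
        j=kin.ik(p,down(.05,s));print(s,p,None if j is None else np.round(j,2))
viewer.read_camera('top');m=viewer.silhouettes('block','top')[0]['mask'];print(fitblock(m,'top',[464,260,-1.5]))
E
```

```text
1 [465, 261, 150] [ 0.18  0.57 -0.99  1.9   0.57  0.98 -1.01]
1 [533, -10, 150] [ 0.5   0.45 -0.68  1.91  0.36  0.9  -0.31]
1 [450, -106, 150] [ 0.69  0.31 -0.61  2.08  0.24  0.82 -0.01]
-1 [465, 261, 150] [ 0.35  0.81 -1.32  1.89  0.86  1.17  1.9 ]
-1 [533, -10, 150] [-0.98  0.76  1.35  2.   -0.84  1.12 -2.35]
-1 [450, -106, 150] [-0.88  0.58  1.37  2.16 -0.71  0.98 -2.2 ]
(array([464.46942406, 259.23742596,  -1.42863161]), np.float64(-0.9446064139941691))
```

```bash
python3 - <<'E'
from h import *
robot.movep([500,-60,270],down(.05)); save('wrist','w1.png')
for n in('gauge','jaw_grip','anvil_rail','pivot','jaw','tray'): print(n,w(n,'wrist'))
robot.movep([464,255,170],down(.08)); save('wrist','w2.png')
print(w('block','wrist')); m=viewer.silhouettes('block','wrist')
for d in m: print(d['confidence'],d['mask'].sum(),fitblock(d['mask'],'wrist',[464.,259.,-1.47]))
print(robot.observe()['t'])
E
```

```text
gauge [(0.48, array([ 612.8, -100.6,   31.4]))]
jaw_grip [(0.72, array([ 443.9, -105.9,   64.1]))]
anvil_rail [(0.65, array([617.4, -96.3,  30.2]))]
pivot [(0.94, array([532.8,  10. ,  69.5]))]
jaw []Traceback (most recent call last):
  File "<stdin>", line 3, in <module>
  File "h.py", line 6, in w
    for d in viewer.pinpoint(name,cam)[:2]:
             ~~~~~~~~~~~~~~~^^^^^^^^^^
ValueError: it knows: anvil_rail, block, gauge, jaw, jaw_grip, pivot
```

View pics/w1.png

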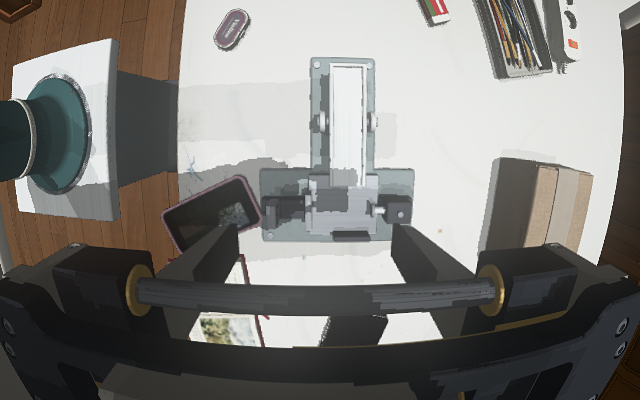

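```bash
cat >> h.py <<'E'
def ortho(im,cam,z,x0,x1,y0,y1,s):
    """top-down view: rows = x from x1 down to x0, cols = y from y1 down to y0, s px/mm"""
    X,Y=np.meshgrid(np.arange(x1,x0,-1/s),np.arange(y1,y0,-1/s),indexing='ij')
    q=project(np.c_[X.ravel(),Y.ravel(),np.full(X.size,z)],cam).astype(np.float32).reshape(*X.shape,2)
    return cv2.remap(im,q[...,0],q[...,1],cv2.INTER_LINEAR)[:,:,::-1]
E
python3 - <<'E'
from h import *
im=viewer.read_camera('wrist')
a=ortho(im,'wrist',78,490,590,-120,90,3); b=ortho(im,'wrist',49,560,650,-190,20,3)
cv2.imwrite('pics/o1.png',np.vstack([a[:300],b[:270]]))
robot.movep([464,255,170],down(.08)); save('wrist','w2.png')
print(w('block','wrist')); m=viewer.silhouettes('block','wrist')
for d in m: print(d['confidence'],d['mask'].sum(),fitblock(d['mask'],'wrist',[464.,259.,-1.47]))
print(robot.observe()['t'])
E
```

```text
[(0.91, array([464.7, 264.7,  23. ]))]
0.83 1437 (array([465.89365022, 261.66655442,  -1.50247321]), np.float64(-0.9015056461731493))
5.15
```

View pics/o1.png

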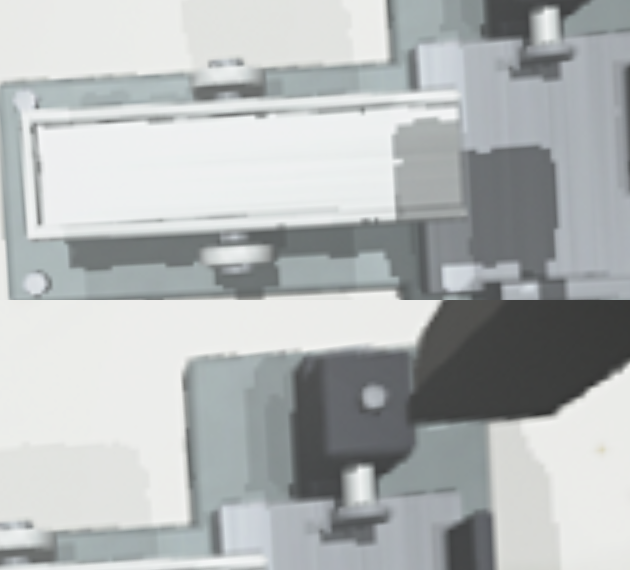

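View pics/w2.png

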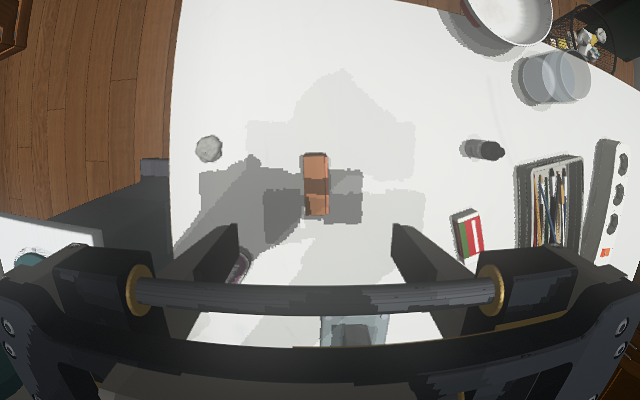

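```bash
python3 - <<'E'
from h import *
r=down(.08)
robot.servo_line([465.3,261,60],feed=120,rotation=r); robot.servo_line([465.3,261,12],feed=60)
grip(0.0,20); o=robot.observe();print(o['grip_width']*92,o['grip_force'],o['contact_force'],o['tcp_pos'])
robot.servo_line([465.3,261,140],feed=150)
T=down(.05)
robot.movep([536,-19.7,140],T)
robot.servo_line([536,-19.7,112],feed=100)
im=save('wrist','w3.png'); print(robot.observe()['tcp_pos'],robot.observe()['t'],robot.observe()['grip_width']*92)
print(w('pivot','wrist'),w('block','wrist'))
cv2.imwrite('pics/o3.png',ortho(im,'wrist',78,470,600,-110,100,3.5))
E
```

```text
23.790876364055322 19.84852284193039 [ 0.98657837 -0.09323518 -0.26337246] [465.33277002 260.9970792   11.99138502]
[536.14145263 -18.85486628 112.07903464] 10.8 24.095902076014518
[(0.82, array([538.2,  10. ,  70.2]))] [(0.95, array([537.4, -16.1, 122.5]))]
```

View pics/w3.png

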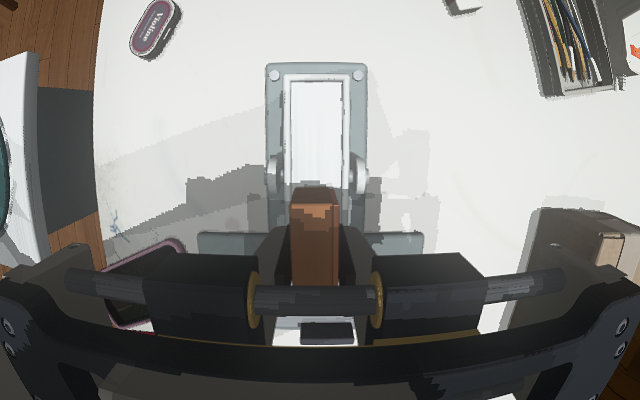

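View pics/o3.png

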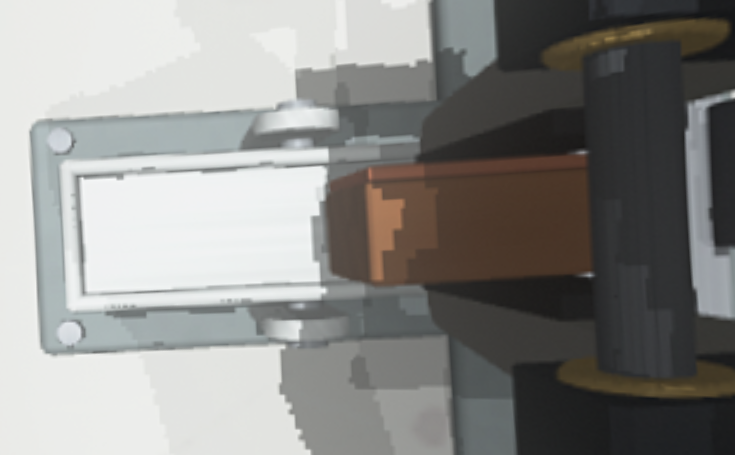

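```bash
python3 - <<'E'
from h import *
robot.servo_line([536.6,-21.5,105],feed=60,rotation=down(.05)); robot.hold(.3); f0=np.array(robot.observe()['contact_force'])
z=105
for z in (92,89,87.5,86.5,85.8):
    robot.servo_line([536.6,-21.5,z],feed=25); robot.hold(.15); o=robot.observe(); d=np.array(o['contact_force'])-f0; print(z,np.round(o['tcp_pos'],1),np.round(d,2))
    if d[2]>.35: break
grip(0.6); robot.hold(1.2); o=robot.observe(); print(o['t'],o['grip_width'],np.round(o['contact_force'],2))
robot.servo_line([536.6,-21.5,170],feed=150)
robot.movep([500,-70,270],down(.05)); im=save('wrist','w4.png'); print(w('block','wrist'),robot.observe()['t'])
print(w('jaw_grip','wrist'))
a=ortho(im,'wrist',72,430,650,-200,60,2.5);cv2.imwrite('pics/o4.png',a)
E
```

```text
92 [536.7 -21.5  92.1] [-0.08 -0.85 -0.46]
89 [536.6 -21.5  89. ] [-0.16 -0.69 -0.53]
87.5 [536.6 -21.5  87.5] [-0.52 -0.42 -0.05]
86.5 [536.6 -21.5  86.5] [-0.22 -0.42 -0.24]
85.8 [536.6 -21.5  85.8] [-0.91 -0.56 -0.4 ]
15.725 0.6023667127172737 [-0.49 -1.17  0.24]
[(0.95, array([ 541.4, -103.4,   50.4]))] 17.075
[]
```

View pics/o4.png

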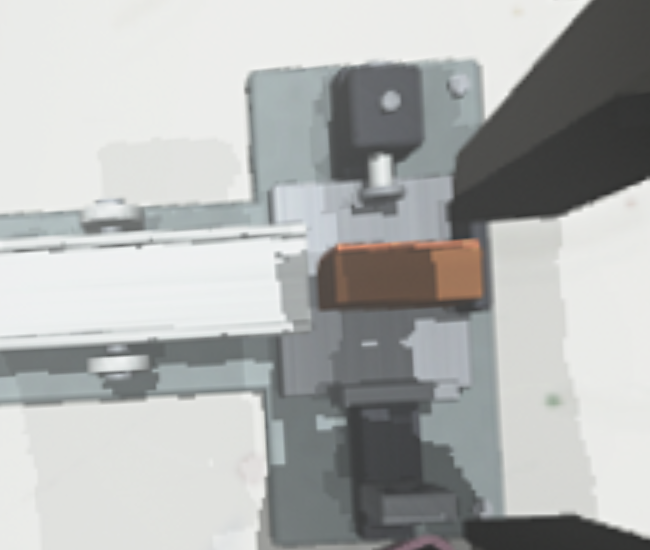

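```bash
python3 - <<'E'
from h import *
c=lambda: -np.array(viewer.camera_info('wrist')["R"]).T@np.array(viewer.camera_info('wrist')["t"])
T=np.array(robot.observe()['tcp_pos']); print(T,c(), np.array(viewer.camera_info('wrist')["R"])[2])
for z in (210,):
    robot.movep([572,-101-(c()-T)[1],z],down(.05))
im=viewer.read_camera('wrist'); print(c())
print(w('block','wrist'),w('pivot','wrist'),w('anvil_rail','wrist'),w('gauge','wrist'),w('jaw_grip','wrist'))
a=ortho(im,'wrist',59,520,610,-150,-50,6)
cv2.imwrite('pics/o5.png',a); print(a.shape, robot.observe()['t'])
for p in([412,-108,150],[412,-108,52],[470,-105,52]): print(kin.ik(p,down(.05)))
E
```

```text
[499.35372857 -69.37991738 268.37469654] [496.72766339  -3.19532284 438.47683349] [ 0.00892084 -0.2338522  -0.97223123]
[568.89384075 -98.97402373 379.9435603 ]
[(0.88, array([ 540.4, -103. ,   55.6]))] [(0.97, array([537.1,  10.7,  68.9]))] [(0.79, array([616.5, -98.5,  31.6]))] [(0.85, array([ 545.4, -103.4,    1.7]))] [(0.57, array([ 445.7, -106.2,   62.6]))]
(540, 600, 3) 18.025
[ 0.93137367  0.30135809 -0.84870902  2.14331166  0.30957056  0.81998403
 -0.05925189]
[ 0.76778237  0.47731214 -0.68933383  2.21229444  0.52926516  0.61713309
 -0.25926874]
[ 0.69949102  0.54789021 -0.66863315  2.08761324  0.53877951  0.68069896
 -0.27872643]
```

View pics/o5.png

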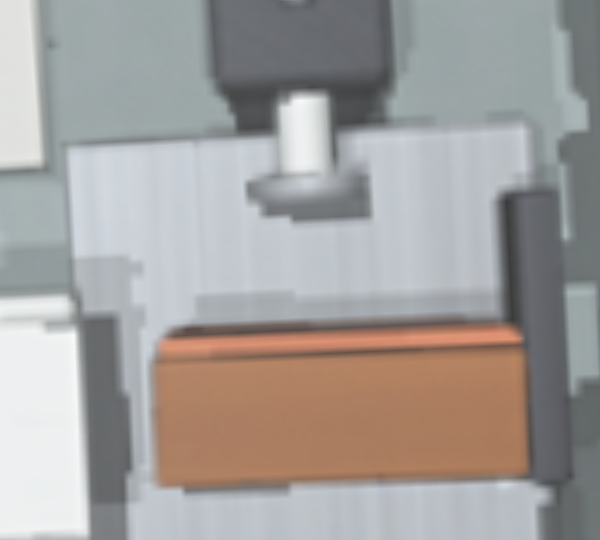

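```bash
python3 - <<'E'
from h import *
ph=.05;u=np.array([np.cos(ph),np.sin(ph),0]);O=np.array([541.4,-102.5,0]);T=down(ph)
P=lambda g,z=54:O+g*u+[0,0,z]
robot.movep(P(-130,150),T); grip(0.0,20); robot.servo_line(P(-130),feed=120); robot.hold(.3)
def F(n=4):
    a=[]
    for _ in range(n): robot.hold(.03); a.append(np.array(robot.observe()['contact_force'])@u)
    return np.mean(a)
f0=F(); print('f0',f0,robot.observe()['grip_width'])
g=-124;c=None
while g<-100:
    robot.servo_line(P(g),feed=25); f=f0-F(3); o=robot.observe(); gg=(np.array(o['tcp_pos'])-O)@u
    print(g,round(gg,2),round(f,2))
    if f>3: break
    g+=1
print(o['t'])
E
```

```text
f0 0.09610199189336617 0.0025809734387107985
-124 -124.1 0.22
-123 -123.02 0.14
-122 -122.01 -0.23
-121 -121.0 0.11
-120 -120.0 0.45
-119 -118.99 -0.05
-118 -118.03 -0.15
-117 -117.02 0.28
-116 -115.97 0.41
-115 -115.0 -0.02
-114 -114.2 0.62
-113 -114.1 5.54
25.3833
```

```bash
python3 - <<'E'
from h import *
ph=.05;u=np.array([np.cos(ph),np.sin(ph),0]);O=np.array([541.4,-102.5,0])
P=lambda g,z=54:O+g*u+[0,0,z]
f0=.1
def step(g,feed):
    robot.servo_line(P(g),feed=feed); a=[]
    for _ in range(4): robot.hold(.03); a.append(np.array(robot.observe()['contact_force'])@u)
    o=robot.observe(); gg=(np.array(o['tcp_pos'])-O)@u
    print(round(gg,2),round(f0-np.mean(a),2)); return gg
step(-100,25);step(-85,25);step(-81,20);step(-70,15)
for g in np.arange(-65,-55,2): step(g,15)
for g in np.arange(-56,-53.4,.8): step(g,10)
print(w('block','top') if viewer.read_camera('top') is not None else 0, robot.observe()['t'])
E
```

```text
-101.37 6.52
-86.35 6.41
-82.4 6.0
-71.59 6.7
-66.5 6.78
-64.56 6.48
-62.53 7.0
-60.53 6.96
-58.71 7.3
-58.01 8.1
-57.4 8.84
-56.72 9.17
-56.08 9.11
[(0.72, array([ 566. , -104.4,   54.3]))] 32.4833
```

```bash
python3 - <<'E'
from h import *
ph=.05;u=np.array([np.cos(ph),np.sin(ph),0]);O=np.array([541.4,-102.5,0])
P=lambda g,z=54:O+g*u+[0,0,z]
for g in (-53.2,-52.6):
    robot.servo_line(P(g),feed=10); a=[]
    for _ in range(8): robot.hold(.03); a.append(np.array(robot.observe()['contact_force'])@u)
    print((np.array(robot.observe()['tcp_pos'])-O)@u,.1-np.mean(a))
robot.servo_line(P(-75),feed=40);robot.servo_line(P(-75,180),feed=150)
T=down(ph); robot.movep([540,-165,210],T)
im=viewer.read_camera('wrist');print(w('block','wrist'),w('jaw_grip','wrist'))
d=viewer.silhouettes('block','wrist')
if d: print(fitblock(d[0]['mask'],'wrist',[566.,-104.,-1.52],z=51))
cv2.imwrite('pics/o6.png',ortho(im,'wrist',59,490,620,-160,0,4)); print(robot.observe()['t'])
E
```

```text
-55.796656523403165 9.81712970983885
-55.27688041374908 9.832200211817527
[(0.56, array([ 568.3, -100.8,   54.5]))] [(0.58, array([ 502.6, -101.8,   62.4]))]
(array([ 568.2504501 , -103.23128858,   -1.50907804]), np.float64(-0.9280487804878049))
35.9
```

View pics/o6.png

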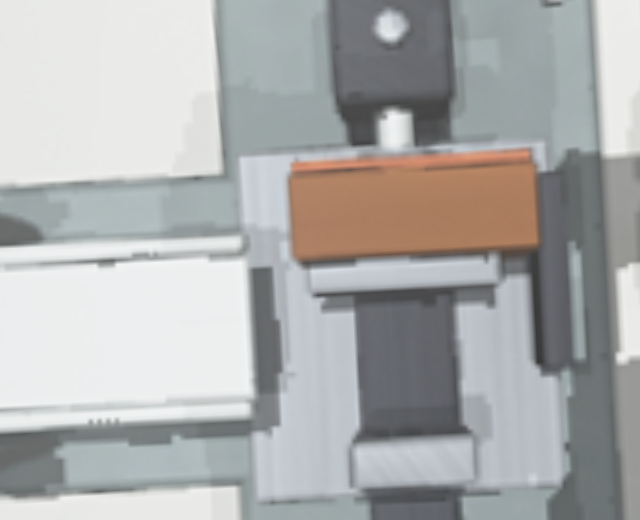

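The picture shows the block (290–538, 160–260) standing square between the jaw face (row 260) and the plunger, near the end stop. The tray is level and the robot is clear. The push force rose about 2.5–3 N above the jaw's sliding friction, which is inside the 1.0–4.5 N band.

```bash
python3 -c "
from h import *
print(robot.job_done())"
```

```text
the job is handed in; nothing more can be done
None
```

I handed the job in at about 36 s. The block tipped the tray by its own weight and slid upright onto the bed, and the jaw is shut on it. I estimate 2.5–3 N on the jaw from the push force, which means the plunger is part of the way in; the judge's verdict was not shown.

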